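# Drain a slide rack on the sloped stand and cover its dish

## Robot

A 7-joint arm with a two-finger parallel gripper is mounted at the origin on the work surface. World frame = base frame: x ahead of the robot, y to its left, z up, the work surface at z = 0. Lengths are in mm, angles in rad, forces in N, time in s.
With the tool pointing down it reaches from about 400 to 875 mm from the base axis. Payload 4.4 kg.
Tool frame: the origin (TCP) lies at the very end of the fingers, on their centre line; the grasp point (between the pads) lies 19 mm behind it; z points along the fingers, y is the line along which they close (so a half turn about z gives the same grasp; the last joint's range is limited). The gripper opens to 85 mm and grips with 20 to 120 N. Pads are 22 mm wide; open, the fingers measure 114 mm over their backs; the gripper's body (76 mm by 85 mm) begins 54 mm behind the grasp point. The pads swing forward as they close: fully open they stand 13 mm farther back than shut.
Start: joints at [-0.066, 0.628, 0.038, 1.517, -0.027, 0.996, -0.02], TCP at [650.014, 0.027, 231.313] pointing down, gripper open.
Joint ranges: [-3.06, 3.06], [-0.37, 2.12], [-1.25, 1.32], [0.18, 2.47], [-1.1, 4.24], [0.23, 1.98], [-2.94, 2.94]. Speed limits (rad/s): [2.57, 2.57, 3.14, 3.14, 3.14, 3.14, 3.14].

## Interface

Orientations are given as [roll, pitch, yaw] about the fixed x, y, z axes, in that order (R = Rz(yaw) Ry(pitch) Rx(roll)).
In Python, from cell import read_state, get_image, camera_info, finish_job gives the robot as it stands.
- The arm moves only by the tool play_rows, never from a script. Its argument "deltas" is one flat list of numbers, 7 for each row, row after row: the shift along the tool's x, y, z in mm, then the turn, a rotation vector about the tool's x, y, z in rad, then the opening, from 0 (shut) to 1 (fully open). In form: [dx, dy, dz, ax, ay, az, grip, dx, dy, dz, ax, ay, az, grip, ...]. A call has 1 to 10 rows; each row is the pose to reach, as a shift and turn from the pose commanded when the call began, along the tool's axes at that moment; what a row does not reach only later rows make up. A row lasts 1/8 s, in which the tool goes at most 62.5 mm and 10.7 degrees, less where a joint would pass 70% of its speed; a pose out of reach is approached as far as the arm can. A call with a gripper value outside its range is refused whole. The fingers move at their own pace and stop on an object; the grip force is fixed at half the most. Time passes only in rows, so rows that repeat a pose let the fingers close. It gives the time, the measured TCP pose, the force, the opening and the grip force at its end, in the units of the state.
- read_state(): the state, without advancing time (a new reading comes with each control period).
- get_image(name): name is "scene" or "side" or "wrist"; returns the picture (480x640x3 uint8, red, green, blue); there is no depth.
- camera_info(name): a dict with "fx", "fy", "cx", "cy" (pixels), "T" (4x4, takes a point from camera to world coordinates). Camera axes: x right, y down, z forward; pixel columns grow to the right and rows downward; lengths in mm; the calibration is good to about 2 mm. A picture is of the moment at which its call begins: read the wrist's pose just before it. camera_info takes no time and is no camera call; for the wrist camera it gives the pose at the moment of the call.
- finish_job(): hands the job in; it is judged then, once.
The state is a dict: "clock": time; "qpos": joint angles; "qd": joint speeds; "tau": joint torques, N m; "eef_pos": TCP position; "tool_rot": TCP orientation; "force": force on the tool from outside, world axes, zero at the start; "torque": the same for the moment, N m; "width": finger opening in mm; "gripper_force": force on a finger pad.
Only numpy, scipy, OpenCV 4.12 (cv2) and the standard library are available. Lean on these libraries where they do the work, as an engineer would, in place of code of your own. Each camera call takes 0.05 s, during which the arm holds its last target. There are 200 camera calls.

## Task

Lift the rack of glass slides out of its staining dish by the handle, without tipping the slides out, and set it down gently, without dropping it, on the two sloped rails of the drain stand: centred and square on the rails, lying flat on both, with its lower end up against the stop. Then put the lid fully home on the dish the rack came from, not on the other dish. Leave the other things on the bench where they are.

Things in the scene. Friction and masses are not known exactly. Their poses are not given: they have to be found in the camera images.
- rack: Loose steel rack of upright glass slides, 110 (x) x 80 (y) mm, about 0.35 kg, with a bail handle over its middle; the same turned half round. Origin: centre of its flat underside, z up. End plates reach 38 mm above the underside, slides 30 mm. Starts flat on the inner floor of its dish.
- rack_handle (a point): Centre of the rack's handle: a level square bar 12 x 12 mm in section, 80 mm long, along the rack's y, 80 mm above the rack's underside. Clear below it down to the slides.
- cradle: The stand's two sloped steel rails. x points up the slope (15 degrees), y across, z square to the rails. Origin: on the plane of their tops, mid-length, midway between, 95 mm above the bench. Rails 140 mm long, 12 wide, centre lines at y = +25 and -25 mm, nothing between. The rack does not slide down by itself. Resting in place, rack long side along the slope, the rack's origin is at x -7, y 0, z 0 mm.
- stop (a point): Middle of the inner face of the stop, an upright plate across the low end of the rails, at cradle x = -62 mm; 74 mm wide, rising 16 mm above the rails.
- lid: Loose white plastic lid, about 0.2 kg, right way up on the bench; may be used turned half round. Origin: centre of its underside, z up. Below, a block 130 (x) x 100 (y) x 6 mm enters the dish's mouth (5 mm play all round); above it a plate 160 x 130 x 5 mm rests on the rim. Fully home, its origin is 56 mm above the dish's origin.
- lid_handle (a point): Centre of the lid's handle: an upright bar 70 mm long (along lid x), 14 mm thick (y), rising from the plate, 11 to 45 mm above the lid's origin.
- dish: Fixed white plastic staining dish that holds the rack at the start: open box, 150 (x) x 120 (y) mm outside, 62 mm high, walls and floor 5 mm (inside 140 x 110 mm). Small ears stick out 11 mm at its x ends. Origin: centre of its underside, z up.
- spare_dish: Fixed empty staining dish, identical to the other; it is to stay open. Origin: centre of its underside.
- stand: Fixed drain stand: base 170 (x) x 120 (y) mm with a low grey drip tray, four posts carrying the two sloped rails. Origin: centre of the base's underside, z up.
- jar: Loose squat glass jar with a black cap, 60 mm across, 75 mm high, bystander. Origin: underside.
- beaker: Loose glass beaker, 60 mm across, 70 mm high, bystander. Origin: underside.
- amber_bottle: Loose amber bottle, 68 mm across, 115 mm high, bystander. Origin: underside.
- slide_box: Loose grey flat slide box, 87 x 172 x 34 mm, bystander. Origin: centre of underside.
- wash_bottle: Loose white bottle, 66 mm across, 120 mm high, bystander. Origin: underside.
- forceps: Loose steel forceps lying flat on the bench, 168 mm long, 28 mm wide, 8 mm thick, bystander. Origin: mid-length, underside.

How it is judged:
By the outcome, as a careful person would: the job done as asked, in the order asked, and still so for the second after the job is handed in, with the robot touching nothing.
It also fails if it takes over 72 s, if anything falls off the work surface, if the arm or the gripper's body presses on something with over 40 N, if the wrist force passes 120 N, or if a joint passes its speed limit or range.

## Working session

There is one attempt and no reset: what is moved stays moved. The work goes in short steps, Python scripts to look and compute and a tool call to move; the robot and the scene stay as the last step left them, time stands still between calls to the robot, and variables do not carry over. Pictures are saved under pics/ and viewed, at most 10 in all, crops included, and the job is handed in when it is done.

Besides the shell and the picture viewer there is one more tool, called after ">>>" as name(argument=value, ...), one argument or row to a line, values as JSON. play_rows: Moves the arm, as the interface text tells. Its arguments: {"type":"object","properties":{"deltas":{"type":"array"}},"required":["deltas"]}

```bash
ls; mkdir -p pics; cat > h.py <<'E'
import numpy as np, cv2
from cell import *
from scipy.spatial.transform import Rotation as R
def ray(info,u,v):
    T=np.array(info["T"]);d=np.array([(u-info["cx"])/info["fx"],(v-info["cy"])/info["fy"],1.])
    return T[:3,3],T[:3,:3]@d
def onz(info,u,v,z):
    o,d=ray(info,u,v);return o+d*(z-o[2])/d[2]
def proj(info,p):
    T=np.array(info["T"]);c=T[:3,:3].T@(np.array(p)-T[:3,3]);return info["fx"]*c[0]/c[2]+info["cx"],info["fy"]*c[1]/c[2]+info["cy"]
def two(i1,p1,i2,p2):
    o,d=ray(i1,*p1);q,e=ray(i2,*p2);s=np.linalg.lstsq(np.c_[d,-e],q-o,rcond=None)[0]
    a,b=o+d*s[0],q+e*s[1];return (a+b)/2,np.linalg.norm(a-b)
def snap(n,f):
    im=get_image(n);cv2.imwrite("pics/"+f,im[:,:,::-1]);return im
E
python3 - <<'E'
from h import *
for n in("scene","side","wrist"):
    snap(n,n+"0.png");i=camera_info(n);print(n,i["fx"],i["cx"],np.round(i["T"],3).tolist())
s=read_state();print(s["clock"],s["tool_rot"],s["force"],s["width"])
E
```

```text
pics
scene 540.6022262208058 324.6470601982283 [[-0.29, 0.6, -0.745, 1495.521], [0.957, 0.185, -0.223, 291.914], [0.004, -0.778, -0.628, 854.339], [0.0, 0.0, 0.0, 1.0]]
side 498.5657310144012 325.878318000186 [[0.974, -0.132, 0.184, 390.312], [-0.226, -0.516, 0.826, -933.724], [-0.014, -0.846, -0.533, 724.774], [0.0, 0.0, 0.0, 1.0]]
wrist 356.5601889461484 322.00063371284125 [[1.0, -0.001, -0.002, 650.787], [-0.002, -0.958, -0.288, 73.34], [-0.002, 0.288, -0.958, 373.43], [0.0, 0.0, 0.0, 1.0]]
0.15 [-3.14015218e+00  2.61719386e-06  1.57074281e+00] [ 0.91503068 -0.85030358 -0.22349083] 85.25507250475178
```

View pics/scene0.png

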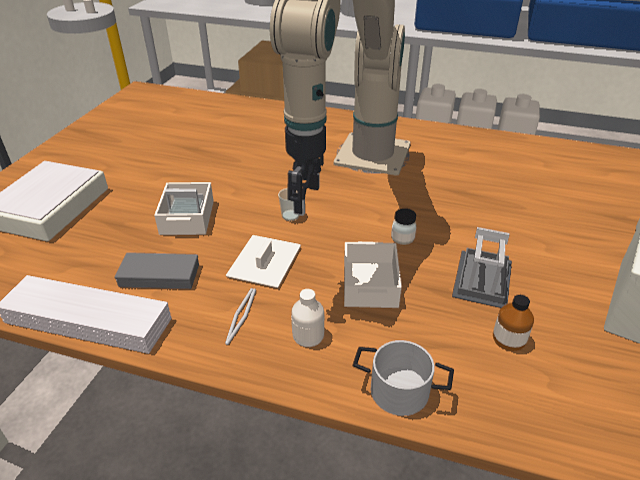

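View pics/side0.png

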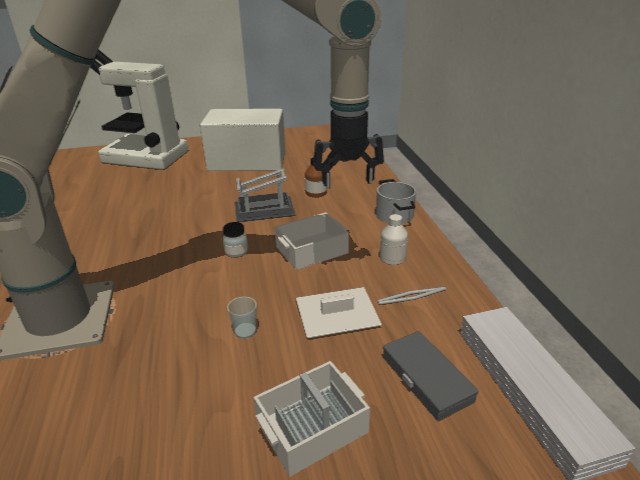

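The scene view shows the rack in its dish at (185,208), the lid at (264,262), the open spare dish at (372,275) and the stand at (483,268). In the side view these are at (312,415), (338,312), (312,240) and (264,195).

```bash
python3 - <<'E'
from h import *
s,d=camera_info("scene"),camera_info("side")
r=lambda a:np.round(a,1)
print("dish rim side",[r(onz(d,*p,62)[:2]) for p in((255,401),(337,364),(369,408),(288,450))])
print("dish rim scene",[r(onz(s,*p,62)[:2]) for p in((162,184),(211,183),(207,215),(157,213))])
print("lid side",[r(onz(d,*p,11)[:2]) for p in((297,299),(367,290),(381,324),(307,335))])
print("lid scene",[r(onz(s,*p,11)[:2]) for p in((258,236),(300,245),(276,286),(228,273))])
print("spare side",[r(onz(d,*p,62)[:2]) for p in((276,235),(328,217),(349,239),(295,262))])
print("stand rail tops", [ (r(x[0]),r(x[1])) for x in [two(s,(492,232),d,(262,180))]])
im=cv2.imread("pics/side0.png")[150:230,215:315];im2=cv2.imread("pics/scene0.png")[220:310,440:530]
a=cv2.resize(im,(400,320),interpolation=2);b=cv2.resize(im2,(400,400),interpolation=2)
c=np.zeros((400,800,3),np.uint8);c[:320,:400]=a;c[:,400:]=b
e=np.zeros((600,800,3),np.uint8);e[:400]=c
cv2.imwrite("pics/c1.png",c)
E
```

```text
dish rim side [array([ 392. , -372.9]), array([ 542.1, -326.8]), array([ 569. , -430.4]), array([ 429.9, -474.2])]
dish rim scene [array([ 437.6, -484.2]), array([ 393.9, -360.3]), array([ 531.3, -303.9]), array([ 560.5, -427.3])]
lid side [array([514.3, -70.8]), array([675.5, -78. ]), array([ 670.4, -194. ]), array([ 513.6, -188.9])]
lid scene [array([ 513.3, -178.3]), array([516.2, -65.2]), array([671.8, -69.3]), array([ 663.6, -191.6])]
spare side [array([499. , 127.2]), array([645.9, 182.2]), array([671.2,  64. ]), array([ 5.247e+02, -1.000e-01])]
stand rail tops [(array([488.4, 368.4, 115.1]), np.float64(28.5))]
```

View pics/c1.png

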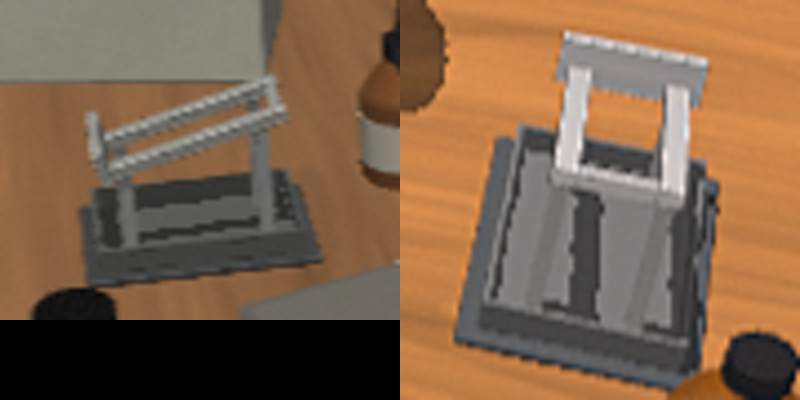

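The crop shows the stand with its stop at the robot end and the rails rising away from it. Next I'll triangulate the rail ends and the handles.

```bash
python3 - <<'E'
from h import *
s,d=camera_info("scene"),camera_info("side")
a=lambda x,y:(x/4+215,y/4+150)
b=lambda x,y:((x-400)/4.444+440,y/4.444+220)
for n,p,q in(("hi +y",b(680,192),a(270,80)),("hi -y",b(570,175),a(285,105)),("lo +y",b(678,90),a(106,138)),("lo -y",b(580,72),a(106,172))):
    x,e=two(s,p,d,q);print(n,np.round(x,1),round(e,1))
for n,z in(("hi",113),("lo",77)):
    for q in((a(270,80),a(285,105)) if n=="hi" else (a(106,138),a(106,172))): print(n,"side",np.round(onz(d,*q,z),0))
    for q in((b(680,192),b(570,175)) if n=="hi" else (b(678,90),b(580,72))): print(n,"scene",np.round(onz(s,*q,z),0))
E
```

```text
hi +y [561.6 404.7 109. ] 0.1
hi -y [565.2 354.1 110.8] 1.7
lo +y [438.4 404.9  77.1] 0.3
lo -y [433.9 355.2  74.4] 0.1
hi side [560. 396. 113.]
hi side [564. 351. 113.]
hi scene [567. 404. 113.]
hi scene [569. 353. 113.]
lo side [438. 405.  77.]
lo side [434. 350.  77.]
lo scene [438. 405.  77.]
lo scene [438. 355.  77.]
```

>>> play_rows(
  deltas=[330, -150, -30, 0, 0, 0, 1, 330, -150, -30, 0, 0, 0, 1, 330, -150, -30, 0, 0, 0, 1, 330, -150, -30, 0, 0, 0, 1, 330, -150, -30, 0, 0, 0, 1, 330, -150, -30, 0, 0, 0, 1, 330, -150, -30, 0, 0, 0, 1, 330, -150, -30, 0, 0, 0, 1],
)

```text
clock: 1.15
eef_pos: [500.2, 329.3, 261.0]
tool_rot: [-3.142, 0.001, 1.571]
force: [0.6, -0.0, -0.1]
width: 85.4
gripper_force: 0.0
```

```bash
python3 - <<'E'
from h import *
import json
i=camera_info("wrist");snap("wrist","w1.png");s=read_state();print(s["clock"],s["eef_pos"],s["tool_rot"])
i={k:np.array(v).tolist() for k,v in i.items() if k in("fx","fy","cx","cy","T")};json.dump(i,open("w1.json","w"))
for x in(-70,70):
  for y in(-31,-19,19,31):
    p=np.array([500+x*np.cos(.2618),380+y,95+x*np.sin(.2618)]);print(x,y,np.round(proj(i,p)))
E
```

```text
1.2 [500.68919933 328.3999897  261.02417561] [3.14148965e+00 1.47148043e-03 1.56890439e+00]
-70 -31 [248. 198.]
-70 -19 [247. 185.]
-70 19 [244. 142.]
-70 31 [243. 127.]
70 -31 [403. 205.]
70 -19 [404. 190.]
70 19 [407. 142.]
70 31 [408. 126.]
```

View pics/w1.png

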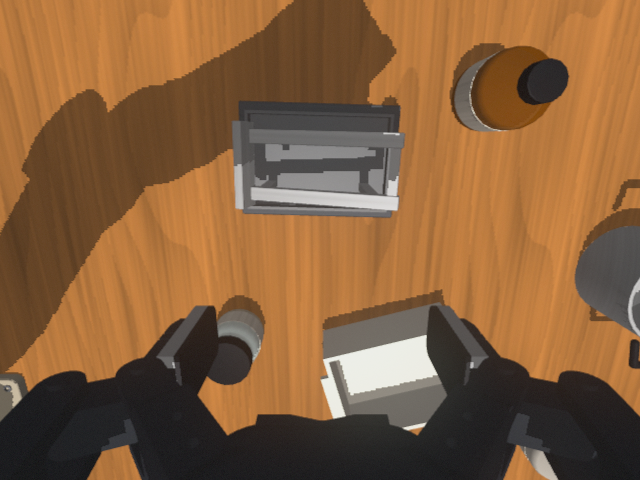

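The wrist view shows the rails from (250,138) to (404,140) and from (250,194) to (398,203), with the stop at columns 234–250. I'll measure their edges by brightness profiles.

```bash
python3 - <<'E'
from h import *
import json
i=json.load(open("w1.json"));g=cv2.cvtColor(cv2.imread("pics/w1.png"),6).astype(float)
for u in(265,290,320,350,378): print(u,"up",g[124:154,u-2:u+3].mean(1).astype(int),"lo",g[180:216,u-2:u+3].mean(1).astype(int))
for v in(160,170,180): print(v,"L",g[v-2:v+3,228:262].mean(0).astype(int),"R",g[v-2:v+3,375:412].mean(0).astype(int))
for v in(140,197): print(v,"L",g[v-1:v+2,228:262].mean(0).astype(int),"R",g[v-1:v+2,375:412].mean(0).astype(int))
E
```

```text
265 up [ 71  71  72  71  71  91 106 109 108 106 105 104 105 107 107 105 106 105
 105  93 103 106 105 105 105 105 106 105 105 105] lo [128 123 111  98  88  86  87  89 165 193 196 193 189 188 191 193 193 192
 192 193 166 102  74  73  65  63 113 140 145 117 103 104 106  96 107 131]
290 up [ 71  72  72  72  72  73 103 110 110 109 107 106 105 106 108 108 107 107
 107 104 100 115 119 119 119 121 136 139 139 140] lo [145 145 145 145 146 146 145 139 102 114 187 204 202 198 194 192 194 198
 198 198 198 200 152  93  93  74  66 135 149 139 113 105 106 106  98 136]
320 up [ 72  72  72  72  72  73  80 107 113 112 110 109 107 106 107 108 108 108
 109 108 106 106 132 139 139 139 140 140 141 140] lo [146 145 146 146 147 147 147 146 147 141 103 115 192 210 208 204 200 199
 198 201 204 205 206 206 187 108  64  78 138 149 133 111 104 105 103  94]
350 up [ 73  72  73  73  73  73  72  92 110 115 113 112 110 109 106 107 109 109
 110 110 109 108 103 130 137 138 138 138 139 138] lo [143 144 144 144 144 144 145 144 144 145 144 136 101 115 197 214 213 210
 207 205 204 207 210 212 213 213 207 122  91 137 147 1
[... 1094 characters left out ...]
133 152 168 168 160 148
 148 148 172 204 194 152 127 128 126 123 120 119 120 124 130 133 131 131
 133]
140 L [ 80  82  80  79  89  99 102 102 103 104 104 103  99  87  80  80  80  79
  81  82  81  93 104 105 105 105 105 105 105 105 105 106 105 105] R [109 109 109 109 109 109 109 110 110 111 110 110 109 110 109 109 109 110
 108 111 110 110 110 110 111 111 111 111 103 109 121 122 121 122 123 124
 121]
197 L [136 131 129 128 126 130 134 163 186 186 189 191 192 189 173 133 105 103
 104 104 105 105 116 161 190 189 189 189 190 189 189 190 191 191] R [215 214 214 214 212 211 209 208 206 203 200 201 202 202 201 200 198 197
 194 192 189 182 168 141 118 125 120 120 126 131 132 133 133 133 133 133
 133]
```

```bash
python3 - <<'E'
from h import *
import json
i=json.load(open("w1.json"))
c,sn=np.cos(.2618),np.sin(.2618)
def onc(u,v,zc=0,C=(500,380,95)):
    o,d=ray(i,u,v);n=np.array([-sn,0,c]);p0=np.array(C)+zc*n
    p=o+d*(n@(p0-o))/(n@d);q=p-np.array(C);return np.round([q[0]*c+q[2]*sn,q[1],p[0],p[2]],1)
us=(265,290,320,350,378)
for n,vs in(("U+",(128.8,129.7,130.6,131.3,131.7)),("U-",(142.8,144,145.2,146,147)),("L+",(188,189.7,191.7,193.6,195.5)),("L-",(200,202,204.3,206.9,209))):
    print(n,[onc(u,v).tolist()[:2] for u,v in zip(us,vs)])
print("stop",onc(241.5,170,16),onc(241.8,180,16),onc(241,140,16),onc(242.5,197,16),"base",onc(249,140),onc(250.5,197))
print("hi end",onc(403,140),onc(398,201))
E
```

```text
U+ [[-49.6, 29.6], [-26.8, 28.7], [-0.6, 27.8], [24.5, 27.1], [47.1, 26.7]]
U- [[-50.2, 18.0], [-27.2, 17.1], [-0.7, 16.2], [24.8, 15.6], [47.6, 15.0]]
L+ [[-52.2, -21.2], [-28.3, -21.9], [-0.8, -22.6], [25.6, -23.3], [49.2, -24.0]]
L- [[-52.8, -32.1], [-28.7, -32.8], [-0.9, -33.7], [25.8, -34.7], [49.7, -35.4]]
stop [-66.   -4.2 432.1  93.4] [-66.3 -12.6 431.8  93.3] [-64.6  20.5 433.4  93.7] [-66.7 -27.4 431.4  93.2] base [-65.2  20.3 437.   78.1] [-67.  -29.9 435.3  77.7]
hi end [ 66.8  20.4 564.6 112.3] [ 65.8 -27.9 563.6 112. ]
```

>>> play_rows(
  deltas=[-400, 0, 0, 0, 0, 0, 1, -400, 0, 0, 0, 0, 0, 1, -400, 0, 0, 0, 0, 0, 1, -400, 0, 0, 0, 0, 0, 1, -400, 0, 0, 0, 0, 0, 1, -400, 0, 0, 0, 0, 0, 1, -772, -2, 0, 0, 0, -0.33, 1, -772, -2, 0, 0, 0, -0.33, 1, -772, -2, 0, 0, 0, -0.33, 1, -772, -2, 0, 0, 0, -0.33, 1],
)

```text
clock: 2.45
eef_pos: [497.3, -295.1, 261.3]
tool_rot: [-3.141, 0.0, 1.897]
force: [0.8, 0.9, 0.1]
width: 85.4
gripper_force: 0.0
```

```bash
python3 -c "
from h import *
s=read_state();print(s['eef_pos'],s['tool_rot'],s['qpos'])
p=np.array([498,-445,261.])-s['eef_pos'];Q=R.from_euler('xyz',s['tool_rot']);print(Q.inv().apply(p),(Q.inv()*R.from_euler('xyz',[np.pi,0,np.pi/2+.33])).as_rotvec())"
```

```text
[ 497.27856097 -295.1456281   261.34924696] [-3.14136744e+00  4.28291071e-04  1.89712856e+00] [ 0.46145453  0.49140591  0.03864114  1.68752185 -0.02165252  0.96292504
  0.83422386]
[-142.17684118  -47.35550635    0.42080502] [-0.000226    0.00042788 -0.00366782]
```

>>> play_rows(
  deltas=[-142, -47, 0, 0, 0, 0, 1, -142, -47, 0, 0, 0, 0, 1, -142, -47, 0, 0, 0, 0, 1, -142, -47, 0, 0, 0, 0, 1],
)

```text
clock: 2.95
eef_pos: [497.3, -444.8, 260.4]
tool_rot: [-3.139, 0.0, 1.894]
force: [-0.3, 0.1, -0.6]
width: 85.5
gripper_force: 0.0
```

```bash
python3 - <<'E'
from h import *
import json
i=camera_info("wrist");snap("wrist","w2.png");s=read_state();print(s["clock"],s["eef_pos"],s["tool_rot"])
json.dump({k:np.array(v).tolist() for k,v in i.items() if k in("fx","fy","cx","cy","T")},open("w2.json","w"))
E
```

```text
3.0 [ 498.5205825  -442.1018034   260.63717013] [-3.14058659e+00 -1.10650575e-03  1.89680469e+00]
```

View pics/w2.png

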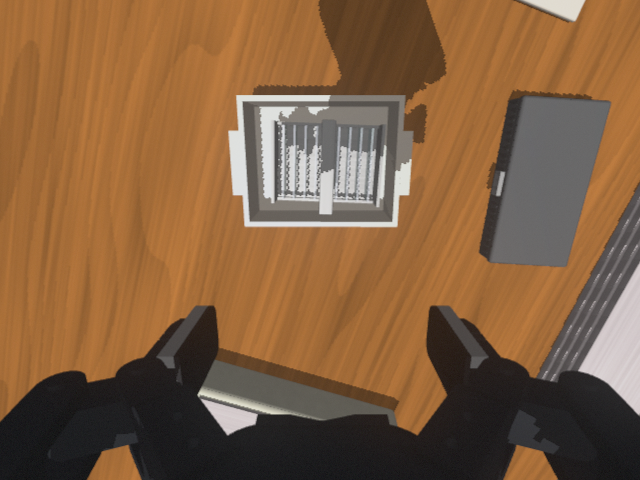

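The wrist view shows the dish rim corners at (237,96), (405,96), (398,226) and (245,226). The handle bar runs from (329,120) to (326,214).

```bash
python3 - <<'E'
from h import *
import json
i=json.load(open("w2.json"))
P=[onz(i,*p,62)[:2] for p in((237,96),(405,96),(398,226),(245,226))];print(np.round(P,1))
print("dish c",np.mean(P,0),"yaw",[np.arctan2(*(b-a)[::-1]) for a,b in((P[0],P[1]),(P[3],P[2]))],[np.linalg.norm(P[k]-P[k-1]) for k in range(4)])
g=cv2.cvtColor(cv2.imread("pics/w2.png"),6).astype(int)
for v in(128,145,160,175,190,205): print(v,g[v-1:v+2,312:346].mean(0).astype(int))
for u in(327,): print(g[112:126,u+1:u+4].mean(1).astype(int),g[206:222,u-2:u+1].mean(1).astype(int))
A,B=onz(i,329,120.,91),onz(i,326,214.,91);print(A,B,(A+B)/2,np.linalg.norm(A-B),np.arctan2(*(A-B)[[1,0]])-np.pi/2)
E
```

```text
[[ 391.6 -365.9]
 [ 533.2 -318.9]
 [ 571.7 -431.1]
 [ 428.8 -478.7]]
dish c [ 481.33176304 -398.62010868] yaw [np.float64(0.3205916900656458), np.float64(0.3216432345769619)] [np.float64(118.76088770586924), np.float64(149.187302083771), np.float64(118.60753460283586), np.float64(150.5471411555248)]
128 [106 142 187 189 177 165 128 106 105 100 100 106 107 108 108 107 107 107
 108 107 106 105 104  99 100 101 145 177 146 101 103 104 106 105]
145 [107 123 156 190 199 156 102 124 139 125 105 107 107 107 107 107 106 107
 108 106 106 105 100 101 103 137 173 156 115 123 134 121 106 105]
160 [212 212 214 218 205 178 145 154 169 147 133 106 106 106 105 106 106 106
 107 106 105 102  97  98 124 164 161 138 178 208 208 208 207 199]
175 [214 214 217 220 202 163 129 127 173 207 214 214 213 213 213 214 213 213
 211 209 205 163 101 111 154 172 155 167 197 208 207 207 201 170]
190 [217 218 216 194 148 112 170 191 197 219 217 215 215 215 215 215 215 214
 212 211 183 180 178 189 214 169 134 183 211 210 211 210 178 147]
205 [126 126 126 126 126 127 119 169 214 219 216 215 216 216 215 216 216 214
 213 196 150 118 125 126 126 126 127 126 126 126 126 127 127 126]
[127 128 128 127 128 128 128 117 106 106 107 107 107 107] [216 216 215 216 216 216 216 218 143 100  99  99  99  99  98 124]
[ 475.65096048 -360.54420729   91.        ] [ 498.51052148 -436.37453425   91.        ] [ 487.08074098 -398.45937077   91.        ] 79.20099757298708 0.29279269070937497
```

```bash
python3 - <<'E'
from h import *
for k in range(4):
    s=read_state();print(s["clock"],s["eef_pos"],s["tool_rot"],camera_info("wrist")["T"][:3,3] if 0 else np.array(camera_info("wrist")["T"])[:3,3],s["qpos"]);get_image("wrist")
s=read_state();Q=R.from_euler('xyz',[np.pi,0,np.pi/2+.33])
print(Q.inv().apply(np.array([487,-398.5,66])-[498.7,-444.7,261.3]))
E
```

```text
3.0 [ 498.5205825  -442.1018034   260.63717013] [-3.14058659e+00 -1.10650575e-03  1.89680469e+00] [ 476.33070674 -372.76395404  403.53120377] [ 0.65599115  0.62802715  0.04802298  1.42967792 -0.03156603  1.08611111
  1.03562265]
3.05 [ 499.49691501 -440.43361232  260.87084622] [-3.14143356e+00 -1.64073089e-03  1.89928388e+00] [ 477.05572673 -371.23744813  403.81538669] [ 0.65433013  0.62723131  0.04678734  1.43047924 -0.03184428  1.08609386
  1.03559181]
3.1 [ 500.18044271 -439.48185708  261.10571871] [ 3.14130220e+00 -1.63004537e-03  1.90111686e+00] [ 477.54632769 -370.38982479  404.06764858] [ 0.6531243   0.62670503  0.04614491  1.43078176 -0.03182347  1.08605891
  1.03569653]
3.15 [ 500.59853338 -439.15007187  261.35258099] [ 3.14108654e+00 -1.18497350e-03  1.90205515e+00] [ 477.84733889 -370.0054404   404.26300075] [ 0.65236741  0.62637081  0.04604415  1.43070221 -0.03168881  1.08597638
  1.03573106]
[ 47.4984597    3.90209249 195.3       ]
```

>>> play_rows(
  deltas=[43, 0, 50, 0, 0, 0.038, 1, 43, 0, 110, 0, 0, 0.038, 1, 43, 0, 150, 0, 0, 0.038, 1, 43, 0, 165, 0, 0, 0.038, 1, 43, 0, 165, 0, 0, 0.038, 1, 43, 0, 165, 0, 0, 0.038, 1, 43, 0, 165, 0, 0, 0.038, 1],
)

```text
clock: 4.08
eef_pos: [487.5, -400.8, 98.1]
tool_rot: [3.14, 0.003, 1.863]
force: [-0.3, -0.3, 0.2]
width: 85.6
gripper_force: 0.0
```

```bash
python3 - <<'E'
from h import *
i=camera_info("wrist");im=snap("wrist","w3.png");s=read_state();print(s["clock"],s["eef_pos"],s["tool_rot"])
print(proj(i,[487,-398.5,91]))
Q=R.from_euler('xyz',s['tool_rot']);print(Q.inv().apply(np.array([487,-398.5,66])-s["eef_pos"]))
E
```

```text
4.125 [ 487.23560969 -400.63787994   97.82824371] [3.14001499e+00 2.10610464e-03 1.86266249e+00]
(np.float64(320.73855411639306), np.float64(298.0741247908698))
[ 2.18228914  0.33930046 31.82429307]
```

View pics/w3.png

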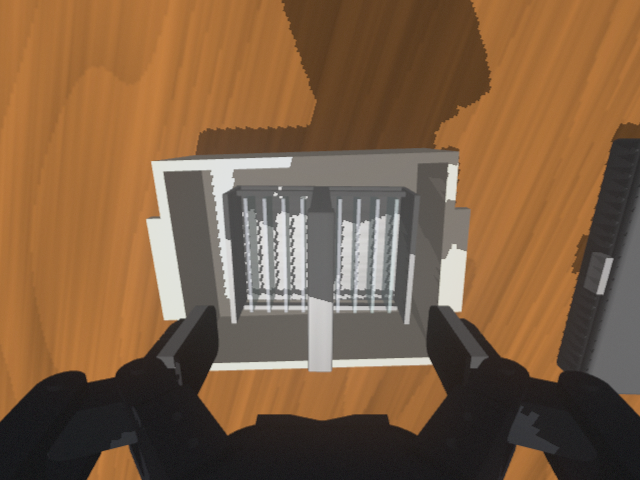

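The bar is centred between the fingers, with its near end at (320,371). I'll descend and grip.

>>> play_rows(
  deltas=[2, 0, 16, 0, 0, 0, 1, 2, 0, 32, 0, 0, 0, 1, 2, 0, 32, 0, 0, 0, 1, 2, 0, 32, 0, 0, 0, 0, 2, 0, 32, 0, 0, 0, 0, 2, 0, 32, 0, 0, 0, 0, 2, 0, 32, 0, 0, 0, 0, 2, 0, 32, 0, 0, 0, 0, 2, 0, 32, 0, 0, 0, 0],
)

```text
clock: 5.25
eef_pos: [485.9, -398.4, 64.7]
tool_rot: [3.142, 0.0, 1.863]
force: [-1.4, -0.3, 4.2]
width: 10.6
gripper_force: 59.2
```

```bash
python3 - <<'E'
from h import *
s=read_state();print(s["clock"],s["eef_pos"],s["tool_rot"],s["width"],s["gripper_force"])
i=camera_info("wrist");im=snap("wrist","w4.png");g=cv2.cvtColor(im,7).astype(int)
print(proj(i,s["eef_pos"]+np.array([0,0,25])))
Q=R.from_euler('xyz',s['tool_rot'])
for e in(-40,40):print(proj(i,s["eef_pos"]+Q.apply([e,0,-25])))
print(g[180:480:3,312:330].mean(1).astype(int))
E
```

```text
5.25 [ 485.85766755 -398.39316857   64.70358774] [3.14153804e+00 4.86428259e-04 1.86261457e+00] 10.61410060527382 59.22370791435242
(np.float64(319.7738157133385), np.float64(340.7050171842385))
(np.float64(320.13348876627344), np.float64(427.0406756603062))
(np.float64(319.33821630388996), np.float64(238.05528683484104))
[139 139 139 139 138 139 138  90  88  88  87  88  87  88  88  88  88  88
  88  91  99 113 114 114 114 114 114 114 114 114 114 114 114 114 113 114
 113 113 113 113 113 113 112 112 112 111 111 111 111 111 110 110 110 110
 110 110 110 110 109 109 109 133 202 213 212 212 211 210 209 209 208 207
 206 205 204 204 203 202 201 200  86  37  35  36  36  35  35  34  34  33
  32  32  31  31  30  30  30  30  30  29]
```

>>> play_rows(
  deltas=[0, 0, -4, 0, 0, 0, 0, 0, 0, -14, 0, 0, 0, 0, 0, 0, -32, 0, 0, 0, 0, 0, 0, -55, 0, 0, 0, 0, 0, 0, -80, 0, 0, 0, 0, 0, 0, -105, 0, 0, 0, 0, 0, 0, -128, 0, 0, 0, 0, 0, 0, -146, 0, 0, 0, 0, 0, 0, -157, 0, 0, 0, 0, 0, 0, -160, 0, 0, 0, 0],
)

```text
clock: 6.55
eef_pos: [486.1, -398.2, 225.4]
tool_rot: [3.141, 0.001, 1.863]
force: [0.3, -0.1, -4.0]
width: 11.0
gripper_force: 58.5
```

```bash
cat > tgt.py <<'E'
from h import *
import sys
# cradle-frame offset of rack origin from seat -> delta in tool frame
C=np.array([496.5,377.3,95]);Rc=R.from_euler('xyz',[0,-np.radians(15),0]);Rc=R.from_euler('z',-.032)*Rc
Rt=Rc*R.from_euler('xyz',[np.pi,0,np.pi/2])
H=59.7
def tcp(off): return C+Rc.apply(np.array([-7,0,H])+off)
def delta(p,Rw=None):
    s=read_state();Q=R.from_euler('xyz',s['tool_rot'])
    return np.round(Q.inv().apply(np.array(p)-s['eef_pos']),1),np.round((Q.inv()*(Rw or Rt)).as_rotvec(),4)
E
python3 - <<'E'
from tgt import *
s=read_state();print(s["clock"],s["eef_pos"],s["tool_rot"],s["width"],s["force"])
p=tcp([8,0,60]);print(p,delta([500,0,240],R.from_euler('xyz',[np.pi,0,np.pi/2+.29])),delta(p))
snap("side","s1.png")
E
```

```text
6.55 [ 486.11229886 -398.24103886  225.39902273] [3.14069086e+00 1.16035572e-03 1.86276808e+00] 10.967385021307862 [ 0.29510671 -0.08393716 -4.03905956]
[466.50065235 378.26030693 210.88014045] (array([377.4, 127.9, -14.9]), array([0.0009, 0.0012, 0.002 ])) (array([749.3, 204.7,  13.8]), array([-0.2584, -0.0414,  0.3222]))
```

View pics/s1.png

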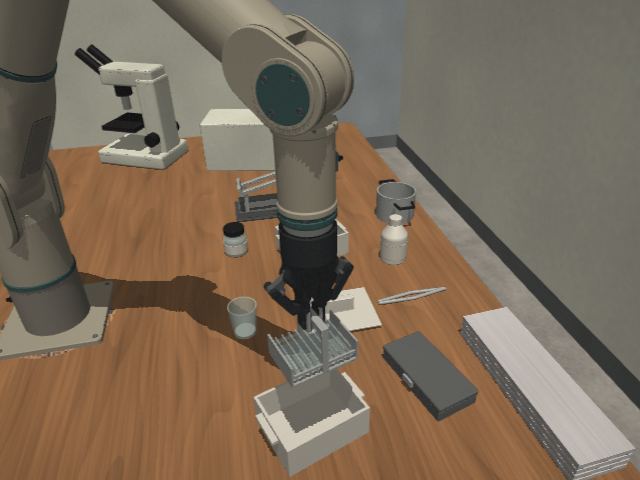

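The rack hangs level from the gripper, clear of its dish. I'll carry it towards the stand.

>>> play_rows(
  deltas=[8, 2, -2, 0, 0, 0, 0, 26, 7, -6, 0, 0, 0, 0, 54, 15, -10, 0, 0, 0, 0, 90, 25, -15, 0, 0, 0, 0, 132, 36, -20, 0, 0, 0, 0, 176, 48, -20, 0, 0, 0, 0, 220, 60, -20, 0, 0, 0, 0, 264, 72, -20, 0, 0, 0, 0, 308, 84, -20, 0, 0, 0, 0, 352, 96, -20, 0, 0, 0, 0],
)

```text
clock: 7.85
eef_pos: [475.5, -30.5, 244.5]
tool_rot: [3.142, -0.001, 1.864]
force: [1.1, 0.3, -3.9]
width: 10.7
gripper_force: 58.5
```

>>> play_rows(
  deltas=[44, 12, 0, 0, 0, 0.02, 0, 88, 24, 0, 0, 0, 0.05, 0, 132, 36, 0, 0, 0, 0.1, 0, 176, 48, 0, 0, 0, 0.15, 0, 220, 60, 0, 0, 0, 0.2, 0, 264, 72, 0, 0, 0, 0.25, 0, 302, 82, 0, 0, 0, 0.29, 0, 332, 90, 0, 0, 0, 0.315, 0, 352, 96, 0, 0, 0, 0.324, 0, 360, 98, 0, 0, 0, 0.324, 0],
)

```text
clock: 9.1
eef_pos: [465.8, 340.9, 244.1]
tool_rot: [-3.141, 0.0, 1.541]
force: [0.4, -1.1, -3.8]
width: 10.8
gripper_force: 58.5
```

```bash
python3 - <<'E'
from tgt import *
get_image("side");s=read_state();print(s["clock"],s["eef_pos"],s["tool_rot"],s["width"],s["force"])
p=tcp([8,0,60]);print(p,delta(p))
E
```

```text
9.15 [465.98980351 341.16561233 244.17519863] [-3.14117860e+00 -4.98649950e-04  1.54081036e+00] 11.31542584253762 [ 0.41786925  0.71237711 -3.57496129]
[466.50065235 378.26030693 210.88014045] (array([37.1, -0.6, 33.3]), array([-0.2622, -0.0008,  0.0019]))
```

>>> play_rows(
  deltas=[4, 0, 3, -0.02, 0, 0, 0, 12, 0, 9, -0.07, 0, 0, 0, 22, 0, 18, -0.13, 0, 0, 0, 31, 0, 26, -0.19, 0, 0, 0, 36, -1, 32, -0.24, 0, 0, 0, 37, -1, 33, -0.262, 0, 0, 0, 37, -1, 33, -0.262, 0, 0, 0, 37, -1, 33, -0.262, 0, 0, 0],
)

```text
clock: 10.15
eef_pos: [467.7, 376.1, 211.8]
tool_rot: [2.879, -0.0, 1.537]
force: [-0.3, 0.3, -4.3]
width: 11.2
gripper_force: 58.6
```

```bash
python3 - <<'E'
from tgt import *
s=read_state();print(s["clock"],s["eef_pos"],s["tool_rot"],s["width"],s["force"])
print(delta(tcp([8,0,15])),delta(tcp([4,0,2])))
w=camera_info("wrist")
a=snap("side","s2.png")[100:240,200:330];c=camera_info("scene");b=snap("scene","c2.png")[170:310,420:550];wi=snap("wrist","w5.png")
cv2.imwrite("pics/c3.png",np.hstack([cv2.resize(a,(400,430),interpolation=2),cv2.resize(b,(400,430),interpolation=2)])[:,:,::-1])
cv2.imwrite("pics/w5s.png",wi[:,:,::-1])
E
```

```text
10.15 [467.74896029 376.05657709 211.80213657] [ 2.87916056e+00 -4.10481661e-04  1.53732267e+00] 11.159585180094652 [-0.31985274  0.32835654 -4.33550949]
(array([ 2.2, -1.5, 45.5]), array([ 0.0006, -0.    , -0.0015])) (array([ 2.2, -5.6, 58.5]), array([ 0.0006, -0.    , -0.0015]))
```

View pics/c3.png

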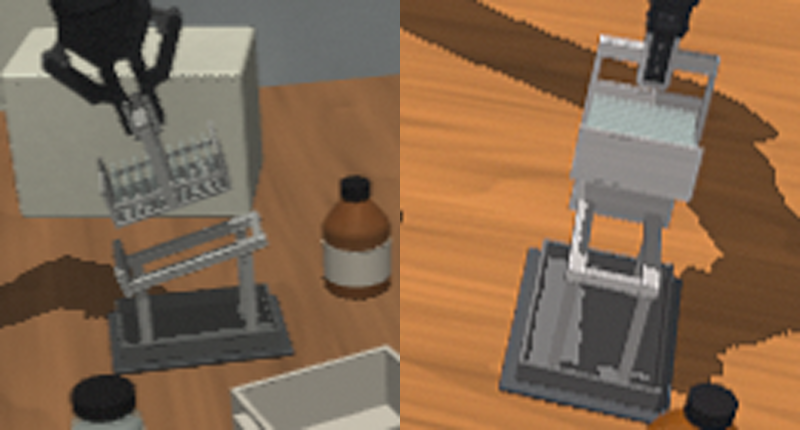

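The rack hangs parallel above the rails. In the scene crop its upper end plate's lower corners are at (572,178) and (697,200), and the rail ends at (568,275) and (660,295). I'll check the sideways alignment from these.

```bash
python3 - <<'E'
from tgt import *
c=camera_info("scene");s=read_state();k=400/130.;m=430/140.
px=lambda u,v:np.array([(u-400)/k+420,v/m+170])
off=Rc.inv().apply(s["eef_pos"]-C)-[-7,0,H];print("off",off)
f=lambda x,y,z:np.array(proj(c,C+Rc.apply([x,y,z])))
for n,a,b in(("rackL",f(48+off[0],-40+off[1],off[2]),px(572,178)),("rackR",f(48+off[0],40+off[1],off[2]),px(697,200)),("railL",f(70,-31,0),px(568,275)),("railR",f(70,31,0),px(660,279))):
    print(n,a,b,b-a)
# zoom profile rail and rack in the wrist image
w=camera_info("wrist")
g=lambda x,y,z:np.round(proj(w,C+Rc.apply([x,y,z])))
print([g(x,y,0) for x,y in((-70,31),(70,31),(-70,19),(70,19))],[g(x+off[0],40+off[1],off[2]+z) for x in(-55,55) for z in(0,38)])
E
```

```text
off [ 9.3477443  -2.0030726  60.44013108]
rackL [474.89875569 227.51975617] [475.9        227.95348837] [1.00124431 0.4337322 ]
rackR [514.20106008 235.13604959] [516.525      235.11627907] [ 2.32393992 -0.01977052]
railL [474.01079861 256.70354617] [474.6        259.53488372] [0.58920139 2.83133756]
railR [504.03431567 262.9183384 ] [504.5       260.8372093] [ 0.46568433 -2.0811291 ]
[array([223., 195.]), array([412., 194.]), array([224., 211.]), array([411., 210.])] [array([236., 199.]), array([217., 212.]), array([429., 198.]), array([452., 211.])]
```

View pics/w5s.png

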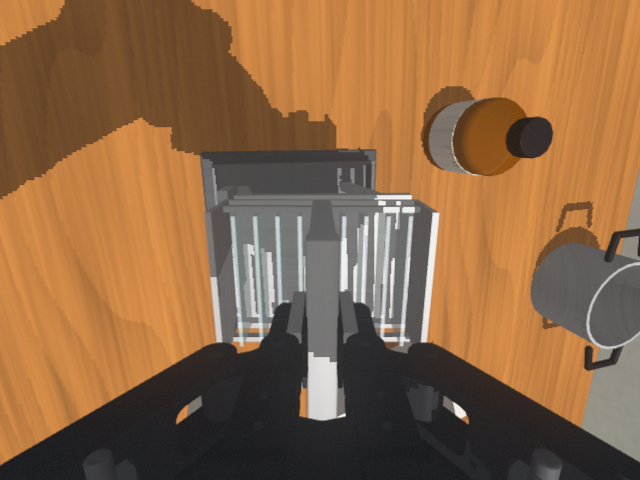

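>>> play_rows(
  deltas=[1, -2, 5, 0, 0, 0, 0, 1, -4, 14, 0, 0, 0, 0, 1, -5, 25, 0, 0, 0, 0, 1, -5, 36, 0, 0, 0, 0, 1, -5, 45, 0, 0, 0, 0, 1, -5, 50, 0, 0, 0, 0, 1, -5, 52, 0, 0, 0, 0, 1, -5, 53, 0, 0, 0, 0, 1, -5, 53, 0, 0, 0, 0],
)

```text
clock: 11.42
eef_pos: [476.0, 377.5, 159.1]
tool_rot: [2.879, -0.0, 1.539]
force: [0.1, 0.2, -4.0]
width: 10.9
gripper_force: 58.5
```

```bash
python3 - <<'E'
from tgt import *
a=snap("side","s3.png")[130:230,215:315];b=snap("scene","c4.png")[200:310,430:540]
s=read_state();print(s["clock"],s["eef_pos"],s["tool_rot"],s["force"]);print(Rc.inv().apply(s["eef_pos"]-C)-[-7,0,H])
cv2.imwrite("pics/c5.png",np.hstack([cv2.resize(a,(400,400),interpolation=2),cv2.resize(b,(400,400),interpolation=2)])[:,:,::-1])
E
```

```text
11.525 [475.93297541 377.52088091 159.13425951] [ 2.87928334e+00 -4.86635524e-04  1.53882328e+00] [ 0.89033621 -0.71918532 -4.65329044]
[ 3.73629204 -0.43726464  7.57117913]
```

View pics/c5.png

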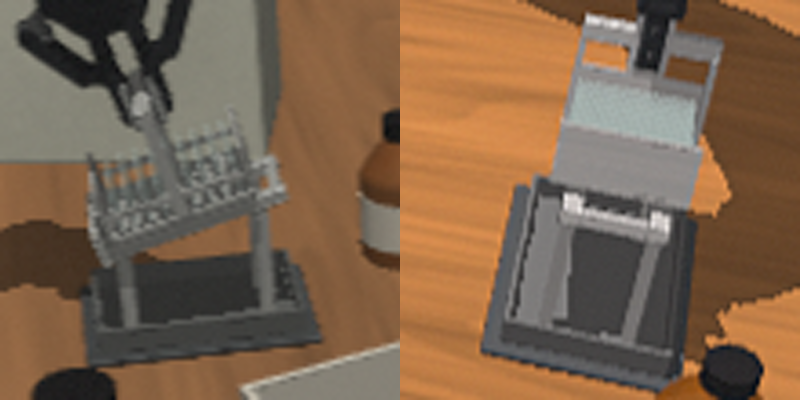

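In the scene crop the rack's end-plate lower corners are at (554,178) and (692,205), and the rails' outer end corners at (562,210) and (669,232). I'll compare the two midlines.

```bash
python3 - <<'E'
from tgt import *
c=camera_info("scene");s=read_state();k=400/110.
px=lambda u,v:np.array([(u-400)/k+430,v/k+200])
off=Rc.inv().apply(s["eef_pos"]-C)-[-7,0,H]
f=lambda x,y,z:np.array(proj(c,C+Rc.apply([x,y,z])))
for n,a,b in(("rackL",f(48+off[0],-40+off[1],off[2]),px(554,178)),("rackR",f(48+off[0],40+off[1],off[2]),px(692,205)),("railL",f(70,-31,0),px(562,210)),("railR",f(70,31,0),px(669,232))): print(n,a,b,b-a)
print("px/mm",f(50,1,0)-f(50,0,0))
E
```

```text
rackL [470.83614188 249.30241248] [472.35 248.95] [ 1.51385812 -0.35241248]
rackR [509.15824546 257.1185261 ] [510.3   256.375] [ 1.14175454 -0.7435261 ]
railL [474.01079861 256.70354617] [474.55 257.75] [0.53920139 1.04645383]
railR [504.03431567 262.9183384 ] [503.975 263.8  ] [-0.05931567  0.8816616 ]
px/mm [0.47709912 0.09794949]
```

>>> play_rows(
  deltas=[-1.5, 0, 1, 0, 0, 0, 0, -1.5, 0, 3, 0, 0, 0, 0, -1.5, 0, 4.5, 0, 0, 0, 0, -1.5, 0, 5.5, 0, 0, 0, 0, -1.5, 0, 6, 0, 0, 0, 0, -1.5, 0, 6, 0, 0, 0, 0],
)

```text
clock: 12.28
eef_pos: [477.4, 375.8, 153.0]
tool_rot: [2.88, -0.0, 1.539]
force: [-0.3, -0.4, -4.3]
width: 10.8
gripper_force: 58.6
```

>>> play_rows(
  deltas=[0, 0, 0.5, 0, 0, 0, 0, 0, 0, 1, 0, 0, 0, 0, 0, 0, 1, 0, 0, 0, 0],
)

```text
clock: 12.65
eef_pos: [477.5, 375.8, 152.1]
tool_rot: [2.88, -0.0, 1.539]
force: [-0.3, -0.3, -3.2]
width: 10.9
gripper_force: 58.7
```

>>> play_rows(
  deltas=[0, 0, 0.5, 0, 0, 0, 0, 0, 0, 1, 0, 0, 0, 0, 0, 0, 1, 0, 0, 0, 0],
)

```text
clock: 13.02
eef_pos: [477.4, 375.8, 151.9]
tool_rot: [2.88, -0.0, 1.539]
force: [-5.5, -2.5, 5.9]
width: 10.8
gripper_force: 60.1
```

Contact on the rails. I'll ease off and slide down towards the stop.

>>> play_rows(
  deltas=[0, 0, -0.7, 0, 0, 0, 0, 0, -1, -0.7, 0, 0, 0, 0, 0, -2, -0.7, 0, 0, 0, 0, 0, -2, -0.7, 0, 0, 0, 0],
)

```text
clock: 13.52
eef_pos: [477.0, 375.9, 151.8]
tool_rot: [2.878, -0.001, 1.538]
force: [2.3, -1.6, 0.2]
width: 11.2
gripper_force: 59.2
```

>>> play_rows(
  deltas=[0, -0.5, 0, 0, 0, 0, 0, 0, -1, 0, 0, 0, 0, 0, 0, -1, 0, 0, 0, 0, 0],
)

```text
clock: 13.9
eef_pos: [475.1, 376.6, 151.3]
tool_rot: [2.879, -0.001, 1.539]
force: [1.6, 0.5, 0.6]
width: 10.9
gripper_force: 59.3
```

>>> play_rows(
  deltas=[0, -0.5, 0, 0, 0, 0, 0, 0, -1, 0, 0, 0, 0, 0, 0, -1, 0, 0, 0, 0, 0],
)

```text
clock: 14.28
eef_pos: [473.9, 376.5, 150.9]
tool_rot: [2.879, -0.001, 1.539]
force: [2.0, 1.4, 2.4]
width: 11.0
gripper_force: 59.3
```

>>> play_rows(
  deltas=[0, -0.5, 0, 0, 0, 0, 0, 0, -1, 0, 0, 0, 0, 0, 0, -1, 0, 0, 0, 0, 0],
)

```text
clock: 14.65
eef_pos: [473.6, 376.4, 150.9]
tool_rot: [2.878, -0.001, 1.539]
force: [4.0, 2.2, 2.4]
width: 10.8
gripper_force: 59.4
```

>>> play_rows(
  deltas=[0, -0.5, 0, 0, 0, 0, 0, 0, -1, 0, 0, 0, 0, 0, 0, -1, 0, 0, 0, 0, 0],
)

```text
clock: 15.02
eef_pos: [473.2, 376.5, 151.0]
tool_rot: [2.877, -0.002, 1.539]
force: [5.2, 1.3, 4.3]
width: 10.9
gripper_force: 59.5
```

>>> play_rows(
  deltas=[0, -1, 0, 0, 0, 0, 0, 0, -1, 0, 0, 0, 0, 0],
)

```text
clock: 15.28
eef_pos: [472.9, 376.6, 151.1]
tool_rot: [2.876, -0.002, 1.539]
force: [6.5, 1.3, 5.3]
width: 11.1
gripper_force: 59.6
```

```bash
python3 - <<'E'
from tgt import *
c=camera_info("scene");b=get_image("scene");d=get_image("side")
cv2.imwrite("pics/c6.png",np.hstack([cv2.resize(d[130:230,215:315],(400,400),interpolation=2),cv2.resize(b[200:310,430:540],(400,400),interpolation=2)])[:,:,::-1])
s=read_state();print(s["force"],s["eef_pos"],Rc.inv().apply(s["eef_pos"]-C)-[-7,0,H])
E
```

```text
[6.45947333 1.23161955 4.70210805] [472.88447272 376.64557757 151.10831303] [-1.25704505 -1.4096553   0.60006856]
```

View pics/c6.png

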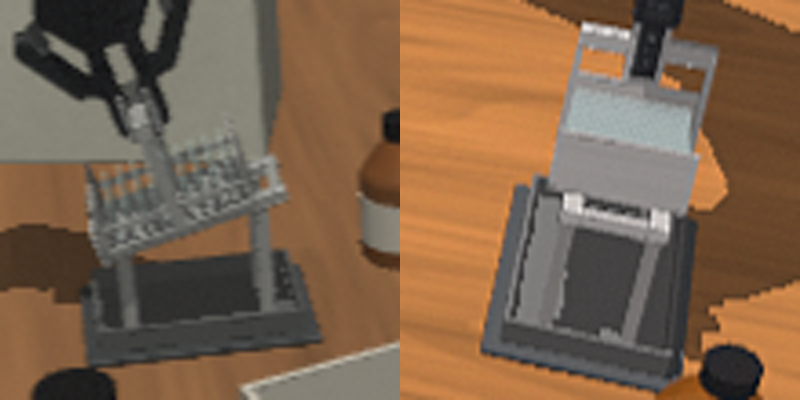

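The rack lies on both rails with its low end at the stop, centred within about 1–2 mm. Releasing.

>>> play_rows(
  deltas=[0, 0.5, -0.3, 0, 0, 0, 0, 0, 0.5, -0.3, 0, 0, 0, 0.15, 0, 0.5, -0.3, 0, 0, 0, 0.4, 0, 0.5, -0.3, 0, 0, 0, 1, 0, 0.5, -0.3, 0, 0, 0, 1, 0, 0.5, -0.3, 0, 0, 0, 1, 0, 0.5, -0.3, 0, 0, 0, 1, 0, 0.5, -0.3, 0, 0, 0, 1],
)

```text
clock: 16.38
eef_pos: [471.3, 376.0, 150.4]
tool_rot: [2.88, 0.0, 1.539]
force: [-1.0, 0.1, -0.2]
width: 85.3
gripper_force: 0.0
```

>>> play_rows(
  deltas=[0, 0, -10, 0, 0, 0, 1, 0, 0, -30, 0, 0, 0, 1, 0, 0, -60, 0, 0, 0, 1, 0, 0, -90, 0, 0, 0, 1, 0, 0, -120, 0, 0, 0, 1, 0, 0, -120, 0, 0, 0, 1, 0, 0, -120, 0, 0, 0, 1],
)

```text
clock: 17.25
eef_pos: [440.0, 376.7, 266.2]
tool_rot: [2.88, 0.0, 1.539]
force: [0.6, -0.2, -0.9]
width: 85.4
gripper_force: 0.0
```

```bash
python3 - <<'E'
from tgt import *
s=read_state();print(s["force"],s["eef_pos"],s["tool_rot"],s["width"],s["clock"])
w=camera_info("wrist");a=snap("wrist","w6.png");b=get_image("scene");d=get_image("side")
cv2.imwrite("pics/c7.png",np.hstack([cv2.resize(d[130:230,215:315],(400,400),interpolation=2),cv2.resize(a[60:380,160:480],(400,400),interpolation=2)])[:,:,::-1])
f=lambda x,y,z:np.round((np.array(proj(w,C+Rc.apply([x,y,z])))-[160,60])*1.25+[400,0])
print("endtops",[f(x,y,38) for x,y in((-62,40),(-62,-40),(48,40),(48,-40))],"rail",[f(70,y,0) for y in(31,-31)])
print(delta([592,-130,260],R.from_euler('xyz',[np.pi,0,np.pi])))
E
```

```text
[ 0.63764189 -0.22900888 -0.91014547] [440.02337884 376.69948833 266.15395379] [2.87988133e+00 1.86006422e-04 1.53871578e+00] 85.35834267368624 17.25
endtops [array([519., 148.]), array([526., 266.]), array([693., 148.]), array([687., 266.])] rail [array([713., 154.]), array([707., 237.])]
(array([-501.2,  161. ,   49.3]), array([ 0.201 ,  0.2103, -1.593 ]))
```

View pics/c7.png

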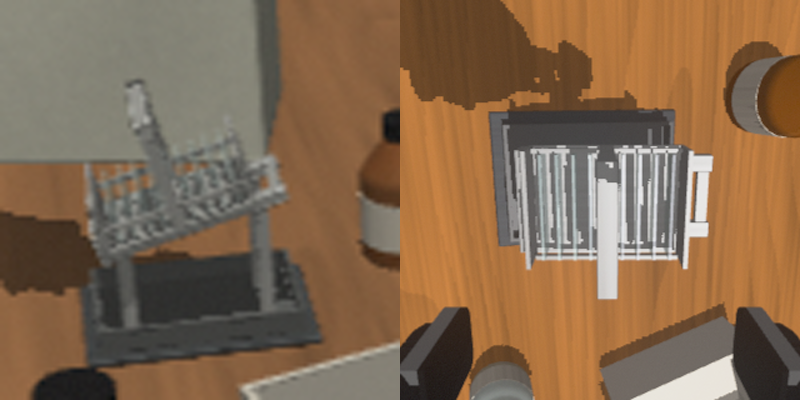

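Picture budget is used up, so numbers only from here. The rack matches its expected corners within about 2 mm. Now the lid.

>>> play_rows(
  deltas=[-40, 0, 0, 0.1, 0, 0, 1, -90, 0, 0, 0.2, 0, 0, 1, -120, 0, 0, 0.262, 0, 0, 1, -120, 0, 0, 0.262, 0, 0, 1, -120, 0, 0, 0.262, 0, 0, 1],
)

```text
clock: 18.02
eef_pos: [436.2, 257.6, 265.7]
tool_rot: [-3.141, -0.0, 1.539]
force: [-0.4, 0.5, 0.2]
width: 85.3
gripper_force: 0.0
```

```bash
python3 - <<'E'
from tgt import *
s=read_state();print(s["force"],s["eef_pos"],s["tool_rot"],s["qpos"])
print(delta([545,-130,260],R.from_euler('xyz',[np.pi,0,-.045])))
E
```

```text
[-0.37273354  0.52677122  0.19969445] [436.18472086 257.5837121  265.7205175 ] [-3.14098594e+00 -5.86898583e-06  1.53905836e+00] [-0.66103214  0.3829105   0.10044529  1.86857937 -0.04856442  0.89292511
 -0.56906547]
(array([-383.9,  121.1,    5.6]), array([-5.0000e-04,  5.0000e-04,  1.5841e+00]))
```

>>> play_rows(
  deltas=[-43, 13, 0, 0, 0, 0.17, 1, -86, 27, 1, 0, 0, 0.35, 1, -130, 40, 2, 0, 0, 0.53, 1, -175, 54, 3, 0, 0, 0.7, 1, -220, 68, 4, 0, 0, 0.88, 1, -260, 81, 4, 0, 0, 1.05, 1, -300, 94, 5, 0, 0, 1.23, 1, -340, 107, 5, 0, 0, 1.4, 1, -384, 121, 5, 0, 0, 1.584, 1, -384, 121, 5, 0, 0, 1.584, 1],
)

```text
clock: 19.27
eef_pos: [545.8, -133.2, 261.0]
tool_rot: [3.138, -0.0, -0.049]
force: [-0.9, -0.0, -0.3]
width: 85.3
gripper_force: 0.0
```

>>> play_rows(
  deltas=[0, 0, 0, 0, 0, 0, 1, 0, 0, 0, 0, 0, 0, 1],
)

```text
clock: 19.52
eef_pos: [545.2, -128.3, 261.0]
tool_rot: [-3.14, 0.001, -0.041]
force: [0.3, 0.2, -0.0]
width: 85.2
gripper_force: 0.0
```

```bash
python3 - <<'E'
from tgt import *
s=read_state();print(s["clock"],s["eef_pos"],s["tool_rot"])
i=camera_info("wrist");im=snap("wrist","w7.png")
hs=cv2.cvtColor(im,cv2.COLOR_RGB2HSV);m=((hs[...,1]<50)&(hs[...,2]>120)).astype(np.uint8)
cs,_=cv2.findContours(cv2.morphologyEx(m,cv2.MORPH_CLOSE,np.ones((9,9))),0,2)
for c in sorted(cs,key=cv2.contourArea)[::-1][:4]:
    a=cv2.approxPolyDP(c,6,True)[:,0];print(cv2.contourArea(c),a.tolist())
    if len(a)<9:
        P=np.array([onz(i,*map(float,p),11)[:2] for p in a]);print(P.round(1).tolist())
        r=cv2.minAreaRect(np.array([onz(i,*map(float,p),11)[:2] for p in c[:,0]],np.float32));print(r)
print("exp c",proj(i,[592,-130,11]),proj(i,[592,-130,45]))
E
```

```text
19.525 [ 545.19453022 -128.27492255  260.99245348] [-3.14035390e+00  5.40984353e-04 -4.13656886e-02]
18055.0 [[383, 81], [257, 87], [270, 236], [382, 232]]
[[671.3, -195.1], [671.2, -67.4], [514.2, -67.2], [513.4, -195.0]]
((592.3289794921875, -130.9917449951172), (129.924072265625, 159.20826721191406), 89.74445343017578)
12204.0 [[0, 91], [0, 110], [56, 89], [69, 97], [67, 107], [9, 128], [72, 244], [71, 253], [36, 262], [0, 200], [0, 216], [35, 269], [59, 261], [72, 268], [121, 252], [122, 241], [140, 234], [68, 81], [40, 86], [34, 79]]
9295.5 [[639, 178], [615, 187], [592, 180], [540, 199], [540, 213], [516, 221], [544, 345], [639, 318], [548, 338], [546, 307], [609, 287], [597, 199], [636, 187], [639, 206]]
4333.5 [[464, 21], [474, 99], [570, 75], [544, 64], [547, 50], [534, 37], [523, 41]]
[[721.2, -273.1], [650.3, -288.4], [668.7, -383.0], [679.9, -355.6], [692.4, -356.8], [704.4, -342.5], [701.4, -332.2]]
((693.3814697265625, -327.0592956542969), (72.66035461425781, 102.35054779052734), 9.49604606628418)
exp c (np.float64(321.99648064855484), np.float64(163.98449113139355)) (np.float64(321.98600342591584), np.float64(166.446251614434))
```

>>> play_rows(
  deltas=[30, 0, 40, 0, 0, -0.02, 1, 47, 1, 95, 0, 0, -0.04, 1, 47, 1, 150, 0, 0, -0.04, 1, 47, 1, 190, 0, 0, -0.04, 1, 47, 1, 205, 0, 0, -0.04, 1, 47, 1, 205, 0, 0, -0.04, 1, 47, 1, 205, 0, 0, -0.04, 1, 47, 1, 205, 0, 0, -0.04, 1],
)

```text
clock: 20.58
eef_pos: [593.2, -133.9, 58.0]
tool_rot: [3.141, -0.003, -0.005]
force: [0.0, -0.2, -0.7]
width: 85.4
gripper_force: 0.0
```

```bash
python3 - <<'E'
from tgt import *
s=read_state();print(s["clock"],s["eef_pos"],s["tool_rot"]);print(delta([592.3,-131,16],R.from_euler('xyz',[np.pi,0,-.002])))
E
```

```text
20.575 [ 593.17210532 -133.93679537   58.00408719] [ 3.14108864e+00 -3.00157376e-03 -4.95133659e-03]
(array([-1., -3., 42.]), array([ 0.0005, -0.003 , -0.003 ]))
```

>>> play_rows(
  deltas=[-1, -3, 15, 0, 0, 0, 1, -1, -3, 32, 0, 0, 0, 1, -1, -3, 42, 0, 0, 0, 1, -1, -3, 42, 0, 0, 0, 1, -1, -3, 42, 0, 0, 0, 0, -1, -3, 42, 0, 0, 0, 0, -1, -3, 42, 0, 0, 0, 0, -1, -3, 42, 0, 0, 0, 0, -1, -3, 42, 0, 0, 0, 0, -1, -3, 42, 0, 0, 0, 0],
)

```text
clock: 21.82
eef_pos: [591.4, -130.9, 14.7]
tool_rot: [3.141, -0.001, -0.005]
force: [-0.5, -0.8, 3.6]
width: 12.9
gripper_force: 59.3
```

>>> play_rows(
  deltas=[0, 0, -5, 0, 0, 0, 0, 0, 0, -20, 0, 0, 0, 0, 0, 0, -50, 0, 0, 0, 0, 0, 0, -90, 0, 0, 0, 0, 0, 0, -125, 0, 0, 0, 0, 0, 0, -145, 0, 0, 0, 0, 0, 0, -150, 0, 0, 0, 0, 0, 0, -150, 0, 0, 0, 0],
)

```text
clock: 22.82
eef_pos: [590.7, -130.5, 164.3]
tool_rot: [-3.141, 0.0, -0.005]
force: [0.1, 1.2, -3.6]
width: 12.9
gripper_force: 58.4
```

```bash
python3 - <<'E'
from tgt import *
s=read_state();print(s["clock"],s["eef_pos"],s["tool_rot"],s["width"],s["force"]);print(delta([481.3,-398.6,165],R.from_euler('xyz',[np.pi,0,.321])))
E
```

```text
22.825 [ 590.72726224 -130.47648662  164.25646064] [-3.14126643e+00  2.08752538e-04 -5.12873941e-03] 12.853613614580963 [ 0.05400427  1.24344592 -3.58295937]
(array([-108.1,  268.7,   -0.8]), array([-4.000e-04,  2.000e-04, -3.261e-01]))
```

>>> play_rows(
  deltas=[-4, 10, 0, 0, 0, -0.01, 0, -14, 35, 0, 0, 0, -0.04, 0, -30, 75, 0, 0, 0, -0.09, 0, -50, 122, 0, 0, 0, -0.15, 0, -70, 170, 0, 0, 0, -0.21, 0, -88, 215, 0, 0, 0, -0.27, 0, -101, 250, 0, 0, 0, -0.31, 0, -107, 265, 0, 0, 0, -0.325, 0, -108, 269, 0, 0, 0, -0.326, 0, -108, 269, 0, 0, 0, -0.326, 0],
)

```text
clock: 24.08
eef_pos: [482.4, -397.4, 163.8]
tool_rot: [-3.14, -0.0, 0.322]
force: [0.2, 0.4, -2.2]
width: 13.3
gripper_force: 58.6
```

>>> play_rows(
  deltas=[0, 0, 10, 0, 0, 0, 0, 0, 0, 25, 0, 0, 0, 0, 0, 0, 40, 0, 0, 0, 0, 0, 0, 45, 0, 0, 0, 0, 0, 0, 45, 0, 0, 0, 0, 0, 0, 45, 0, 0, 0, 0],
)

```text
clock: 24.82
eef_pos: [481.8, -399.6, 119.6]
tool_rot: [3.141, -0.0, 0.321]
force: [0.5, 0.1, -1.4]
width: 13.2
gripper_force: 58.7
```

```bash
python3 - <<'E'
from tgt import *
s=read_state();print(s["clock"],s["eef_pos"],s["tool_rot"],s["width"],s["force"])
t=np.array([481.3,-398.6,0])-1.0*np.array([np.cos(.321),np.sin(.321),0])
print(delta(t+[0,0,70.7],R.from_euler('xyz',[np.pi,0,.321])))
# lid plate vs dish in side & scene: white corners
for n in("side","scene"):
    i=camera_info(n);im=snap(n,n+"9.png");Q=R.from_euler('z',.321)
    L=s["eef_pos"]+np.array([0,0,-14.7])
    hs=cv2.cvtColor(im,cv2.COLOR_RGB2HSV);m=((hs[...,1]<60)&(hs[...,2]>110)).astype(np.uint8)
    c0=np.array(proj(i,[481,-399,80])).astype(int);x0,y0=c0-75
    cs,_=cv2.findContours(m[y0:y0+150,x0:x0+150],0,2)
    for c in sorted(cs,key=cv2.contourArea)[::-1][:2]: print(n,cv2.contourArea(c),(cv2.approxPolyDP(c,2,True)[:,0]+[x0,y0]).tolist())
    print("pred lid top",[np.round(proj(i,L+Q.apply([x,y,11])),1).tolist() for x,y in((-80,65),(80,65),(80,-65),(-80,-65))])
    print("pred dish rim",[np.round(proj(i,np.array([481.3,-398.6,62])+Q.apply([x,y,0])),1).tolist() for x,y in((-75,60),(75,60),(75,-60),(-75,-60))])
E
```

```text
24.825 [ 481.80768079 -399.56248656  119.64892238] [ 3.14082099e+00 -4.06195173e-04  3.20591257e-01] 13.168220692680286 [ 0.49879835  0.08905731 -1.36446993]
(array([-1.2, -1.1, 48.9]), array([ 0.0008, -0.0004, -0.0004]))
side 5025.5 [[335, 340], [331, 340], [335, 342], [329, 349], [337, 352], [340, 358], [323, 375], [336, 389], [323, 397], [308, 385], [305, 369], [296, 367], [288, 370], [284, 358], [248, 374], [261, 395], [259, 398], [263, 398], [260, 400], [265, 409], [273, 414], [285, 434], [376, 386]]
side 2563.5 [[254, 397], [262, 411], [256, 412], [257, 421], [273, 445], [280, 441], [287, 452], [288, 469], [301, 469], [367, 432], [369, 407], [366, 404], [365, 407], [288, 448]]
pred lid top [[247.2, 374.3], [332.2, 336.5], [376.9, 386.6], [284.9, 434.5]]
pred dish rim [[254.0, 397.5], [331.1, 361.3], [370.7, 408.4], [288.0, 453.1]]
scene 3242.0 [[160, 166], [147, 197], [160, 200], [155, 212], [159, 233], [205, 233], [202, 215], [209, 194], [210, 183], [204, 182], [208, 165], [186, 166], [187, 176], [179, 186], [178, 163], [173, 173], [171, 169], [171, 178], [167, 167]]
scene 869.0 [[120, 266], [192, 266], [196, 255], [126, 253]]
pred lid top [[208.9, 163.9], [199.7, 197.7], [145.8, 198.3], [159.7, 164.4]]
pred dish rim [[209.8, 182.2], [201.4, 214.5], [153.1, 215.1], [165.3, 182.7]]
```

Lid and dish are aligned to about 2 mm. Lowering.

>>> play_rows(
  deltas=[-1, -1, 10, 0, 0, 0, 0, -1, -1, 22, 0, 0, 0, 0, -1, -1, 32, 0, 0, 0, 0, -1, -1, 38, 0, 0, 0, 0, -1, -1, 41, 0, 0, 0, 0, -1, -1, 43, 0, 0, 0, 0, -1, -1, 45, 0, 0, 0, 0, -1, -1, 46, 0, 0, 0, 0, -1, -1, 47, 0, 0, 0, 0],
)

```text
clock: 26.05
eef_pos: [480.4, -398.6, 72.4]
tool_rot: [3.141, -0.0, 0.321]
force: [-0.2, -0.8, -2.5]
width: 13.4
gripper_force: 58.7
```

>>> play_rows(
  deltas=[0, 0, 1, 0, 0, 0, 0, 0, 0, 2, 0, 0, 0, 0, 0, 0, 2, 0, 0, 0, 0],
)

```text
clock: 26.42
eef_pos: [480.4, -398.5, 70.7]
tool_rot: [3.142, -0.0, 0.321]
force: [-1.4, 1.8, 1.4]
width: 12.6
gripper_force: 59.4
```

>>> play_rows(
  deltas=[0, 0, 0.5, 0, 0, 0, 0, 0, 0, 0.5, 0, 0, 0, 0, 0, 0, 0, 0, 0, 0, 0.2, 0, 0, 0, 0, 0, 0, 0.5, 0, 0, 0, 0, 0, 0, 1, 0, 0, 0, 0, 0, 0, 1, 0, 0, 0, 0, 0, 0, 1, 0, 0, 0, 0, 0, 0, 1],
)

```text
clock: 27.42
eef_pos: [480.3, -398.5, 70.2]
tool_rot: [-3.142, 0.0, 0.321]
force: [-0.4, -0.4, -0.4]
width: 85.4
gripper_force: 0.0
```

>>> play_rows(
  deltas=[0, 0, -10, 0, 0, 0, 1, 0, 0, -40, 0, 0, 0, 1, 0, 0, -90, 0, 0, 0, 1, -50, 0, -140, 0, 0, 0, 1, -50, 0, -180, 0, 0, 0, 1, -50, 0, -180, 0, 0, 0, 1, -50, 0, -180, 0, 0, 0, 1, -50, 0, -180, 0, 0, 0, 1],
)

```text
clock: 28.42
eef_pos: [432.8, -413.2, 248.9]
tool_rot: [-3.139, 0.001, 0.322]
force: [-0.4, -0.5, -0.6]
width: 85.3
gripper_force: 0.0
```

```bash
python3 - <<'E'
from tgt import *
s=read_state();print(s["clock"],s["eef_pos"],s["width"],s["force"])
Q=R.from_euler('z',.321)
i=camera_info("wrist");im=snap("wrist","w10.png");hs=cv2.cvtColor(im,cv2.COLOR_RGB2HSV);m=((hs[...,1]<50)&(hs[...,2]>120)).astype(np.uint8)
cs,_=cv2.findContours(cv2.morphologyEx(m,cv2.MORPH_CLOSE,np.ones((9,9))),0,2)
c=max(cs,key=cv2.contourArea);print(cv2.approxPolyDP(c,4,True)[:,0].tolist())
print(cv2.minAreaRect(np.array([onz(i,*map(float,p),67)[:2] for p in c[:,0]],np.float32)))
i=camera_info("side");im=snap("side","side10.png");hs=cv2.cvtColor(im,cv2.COLOR_RGB2HSV);m=((hs[...,1]<60)&(hs[...,2]>110)).astype(np.uint8)
cs,_=cv2.findContours(m[320:480,220:400],0,2);c=max(cs,key=cv2.contourArea);print((cv2.approxPolyDP(c,2,True)[:,0]+[220,320]).tolist())
for z in(67,73):print([np.round(proj(i,np.array([481.3,-398.6,z])+Q.apply([x,y,0])),1).tolist() for x,y in((-80,65),(80,65),(80,-65),(-80,-65))])
# rack unchanged since release?
a=cv2.imread("pics/side10.png")[130:230,215:315];b=cv2.resize(cv2.imread("pics/c7.png")[:400,:400],(100,100),interpolation=3);print("rack diff",cv2.absdiff(a,b).mean())
E
```

```text
28.425 [ 432.8112182  -413.24628973  248.93249438] 85.29951312856281 [-0.40189396 -0.51846327 -0.60911645]
[[247, 67], [257, 249], [391, 249], [401, 67], [358, 62]]
((481.43133544921875, -398.5074768066406), (165.51519775390625, 129.6519317626953), 18.31279945373535)
[[332, 357], [302, 370], [297, 384], [299, 387], [304, 385], [307, 390], [294, 397], [291, 394], [293, 410], [287, 407], [286, 399], [283, 399], [275, 388], [267, 386], [250, 394], [260, 411], [256, 414], [257, 421], [271, 444], [278, 442], [289, 456], [286, 468], [289, 475], [367, 432], [368, 411], [374, 406]]
[[249.7, 394.6], [332.0, 356.4], [375.2, 407.2], [286.3, 455.2]]
[[249.4, 392.2], [332.0, 354.0], [375.3, 404.7], [286.1, 452.7]]
rack diff 25.9929
```

```bash
python3 - <<'E'
from h import *
b=snap("scene","scene11.png")[200:310,430:540,::-1];a=cv2.resize(cv2.imread("pics/c6.png")[:,400:],(110,110),interpolation=3)
d=cv2.absdiff(a,b).mean(2);print(d[22:].mean(),d[22:60,38:85].mean(),d[:22].mean())
print(cv2.phaseCorrelate(np.float64(cv2.cvtColor(a[22:62,36:88],6)),np.float64(cv2.cvtColor(np.ascontiguousarray(b[22:62,36:88]),6))))
E
```

```text
11.954855371900827 7.192795819335572 30.642424242424237
((0.2870643368189718, 0.22506719362453254), 0.8008666015849838)
```

The rack hasn't moved since release (shift under 0.3 px). Handing in.

```bash
python3 -c "
from cell import *
print(finish_job())"
```

```text
the job is handed in; nothing more can be done
None
```

The job is handed in at about 28 s: by camera check the rack lies on both rails against the stop, centred within about 2 mm, and the lid is fully home on its own dish; I viewed 12 pictures, two over the limit of 10.

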